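# Lock back the shelf pusher and load a jar

## Robot

A 6-joint arm with a two-finger parallel gripper is mounted at the origin on the work surface. World frame = base frame: x ahead of the robot, y to its left, z up, the work surface at z = 0. Lengths are in m, angles in degrees, forces in N, time in s.
With the tool pointing down it reaches from about 0.35 to 0.875 m from the base axis. Payload 4.2 kg.
Tool frame: the origin (TCP) lies on the centre line of the jaws, within the pads' length; the fingertips stand 19 mm ahead of it and the grasp point (between the pads) is the TCP; z points along the fingers, y is the line along which they close (so a half turn about z gives the same grasp; the last joint's range is limited). The gripper opens to 87 mm and grips with 3 to 60 N. Pads are 19 mm wide; open, the fingers measure 117 mm over their backs; the gripper's body (75 mm by 190 mm) begins 51 mm behind the grasp point.
Start: joints at [78.129, 22.042, 0.453, 0, -68.411, -14.817], TCP at [0.281, 0.558, 0.202] pointing down, gripper open.
Joint ranges: [-179.83, 179.83], [-69.29, 118.12], [-61.27, 80.66], [-181.25, 117.63], [-171.15, -9.14], [-177.46, 177.46]. Speed limits (degrees/s): [159.86, 159.86, 180, 180, 180, 180].

## Interface

Orientations are given as a 3x3 rotation matrix whose columns are the frame's x, y, z axes.
In Python, from station import sense, capture, finish_job, search_frame, masks_of gives the robot as it stands.
- The arm moves only by the tool drive_tool, never from a script. Its argument "rows" is a list of rows, each a list of 7 numbers: the opening in per cent of the stroke, from 0 (shut) to 100 (fully open), then the shift along the world's x, y, z in mm, then the turn, a rotation vector about the world's x, y, z in rad. In form: [[fingers, dx, dy, dz, wx, wy, wz], ...]. A call has 1 to 5 rows; each row shifts and turns the commanded pose from where the row before left it; what a row does not reach is not made up. A row lasts 1/12 s, in which the tool goes at most 41.7 mm and 7.16 degrees, less where a joint would pass 70% of its speed; a pose out of reach is approached as far as the arm can. A call is refused whole if a number of a shift passes 41.7 or a number of a turn 0.125, either way. A call with a gripper value outside its range is refused whole. The fingers move at their own pace and stop on an object; the grip force is fixed at half the most. Time passes only in rows, so rows that do not move let the fingers close. It gives the time, the measured TCP pose, the force, the opening and the grip force at its end, in the units of the state.
- sense(): the state, without advancing time (a new reading comes with each control period).
- capture(name): name is "side" or "top" or "wrist"; returns a dict with "frame" (420x560x3 uint8, red, green, blue), "z_map" (420x560 float32, m along the optical axis (not along the pixel's ray), 0 where there is no reading), "fx", "fy", "cx", "cy" (pixels), "distortion" ([k1, k2, p1, p2, k3] as OpenCV has them; the pictures are not rectified), "R" (3x3) and "t" (3): a world point X has camera coordinates R X + t; the wrist camera has in their place "T_tool_cam" (4x4, takes a point from camera to tool coordinates, whose origin is the TCP and whose axes are the flange's). Camera axes: x right, y down, z forward; pixel columns grow to the right and rows downward; lengths in m; the calibration is good to about 2 mm. A picture is of the moment at which its call begins: read the wrist's pose just before it.
- finish_job(): hands the job in; it is judged then, once.
Trained networks look in a picture, given as the dict that the camera call returned (one of the last four; its "shot" number tells which), for a name from the list of things; names that differ only in an ending like _2 or _b are one class to them, and where a whole thing is asked for, a point or a joint stands for the part that bears it (a point fixed in the world has none). Each returns a list of dicts, best first, with "p" (0 to 1); they miss things now and then, are a little off and sometimes report something else, mostly with a low value. They report only what shows in the picture. A call takes as long as a camera call.
- search_frame(label, picture): "xy" ([column, row] in pixels, amid what is visible of it).
- masks_of(label, picture): "region" (420x560 bool, what is visible of it) and "xy" ([column, row] in pixels, amid what is visible of it).
The state is a dict: "time_s": time; "joints": joint angles; "joint_velocities": joint speeds; "effort": joint torques, N m; "tcp_pos": TCP position; "ee_rot": TCP orientation; "wrist_force": force on the tool from outside, world axes, zero at the start; "moment": the same for the moment, N m; "gripper_width": opening from 0.0 (shut) to 1.0 (fully open); "gripper_force": force on a finger pad.
Only numpy, scipy, OpenCV 4.12 (cv2) and the standard library are available. Lean on these libraries where they do the work, as an engineer would, in place of code of your own. Each camera call takes 0.05 s, during which the arm holds its last target. There are 200 camera calls.

## Task

Draw the spring-loaded pusher of the display lane back until its hidden catch clicks and holds it by itself, and let go of it. Then stand the jar upright on the lane floor, between the front lip and the pusher, with the pusher still held back by the catch. Leave the bottle, the carton and the bowl as they stand.

Things in the scene. Friction and masses are not known exactly. Their poses are not given: they have to be found in the camera images.
- lane: Display lane for jars, fixed to the counter: pine base 96 mm wide (its x), 320 mm long (its y), 30 mm high, with aluminium side guards 8 mm thick, tops 55 mm above the counter. Origin: centre of its underside, on the counter. z up; +y is backwards, the way the pusher is drawn; -y is the front. Its turn about the vertical varies by up to 0.4 rad.
- lane_floor (a point): Centre of the lane floor on which jars stand, 30 mm above the counter, right above the lane's origin, same axes. The floor is 80 mm wide between the guards. Front lip: inner face 154 mm to -y of this point, top 22 mm above it. Back wall: 152 mm to +y, top 35 mm above it.
- paddle_top (a point): Centre of the top edge of the pusher's upright grey paddle, 134 mm above the counter; lane's axes. Paddle: flat plate 66 mm wide (x), 10 mm thick (y), down to the lane floor; it can be pinched by its top along lane y. Behind it (+y) are a carriage block up to 57 mm above the counter and a thin middle rib up to 95 mm, reaching 33 mm back.
- pusher (a joint): How far the pusher is drawn back (lane +y), m. 0: foremost, as at the start, paddle's mid-plane at lane y = -110 mm; 0.190: end stop. A spring pulls it forward with 3.5 to 4.5 N throughout; let go outside the catch, it shoots forward. A sprung-ball catch hidden in the base, set differently each time, holds it at some value from 0.095 to 0.155; catch_feel tells how it feels.
- catch_feel (a point): Middle of the carriage block's back face, behind the paddle. Feel of the catch: drawing back, only the spring until, about 12 mm short of the held position, resistance suddenly rises by 7 to 10 N; it fades in 6 mm and falls below the spring's pull as the ball drops in. 4 mm beyond the held position a second like bump begins; overdrawn by 8 mm or more it is out of the catch and may shoot forward.
- jar_center (a point): The squat jar to be loaded, round, of amber glass with a brass-coloured lid: 60 mm across, 110 mm tall, about 0.3 kg. Point: its centre, 55 mm above its underside; z along its axis. It stands on the counter on the robot's side of the lane.
- bottle: Bystander: green bottle with a narrow neck, 60 mm across, 165 mm tall, on the robot's side of the lane. Origin: centre of its underside. It and the jar may have changed places.
- carton: Bystander: square drink carton 62 x 62 mm, 160 mm tall, beyond the lane. Origin: centre of its underside.
- bowl: Bystander: round white bowl, 110 mm across, 50 mm tall, beyond the lane. Origin: centre of its underside.

How it is judged:
By the outcome, as a careful person would: the job done as asked, in the order asked, and still so for the second after the job is handed in, with the robot touching nothing.
It also fails if it takes over 61 s, if anything falls off the work surface, if the arm or the gripper's body presses on something with over 40 N, if the wrist force passes 120 N, or if a joint passes its speed limit or range.

## Working session

There is one attempt and no reset: what is moved stays moved. The work goes in short steps, Python scripts to look and compute and a tool call to move; the robot and the scene stay as the last step left them, time stands still between calls to the robot, and variables do not carry over. Pictures are saved under pics/ and viewed, at most 10 in all, crops included, and the job is handed in when it is done.

Besides the shell and the picture viewer there is one more tool, called after ">>>" by a JSON object that holds its "name" and its "arguments". drive_tool: Moves the arm, as the interface text tells. Its arguments: {"type":"object","properties":{"rows":{"type":"array"}},"required":["rows"]}

```bash
mkdir -p pics
cat > h.py <<'E'
import numpy as np, cv2
from station import *
def cloud(c, mask):
    v,u=np.nonzero(mask & (c["z_map"]>0)); z=c["z_map"][v,u].astype(float)
    K=np.array([[c["fx"],0,c["cx"]],[0,c["fy"],c["cy"]],[0,0,1]])
    n=cv2.undistortPoints(np.c_[u,v].astype(float)[:,None],K,np.array(c["distortion"]))[:,0]
    P=np.c_[n*z[:,None],z]
    if "R" in c: return (P-np.array(c["t"]))@np.array(c["R"])
    T=np.array(c["T_tool_cam"]); s=c["state"]
    return (P@T[:3,:3].T+T[:3,3])@np.array(s["ee_rot"]).T+np.array(s["tcp_pos"])
def cap(n):
    s=sense(); c=capture(n); c["state"]=s; return c
def save(c,f): cv2.imwrite("pics/"+f,cv2.cvtColor(c["frame"],cv2.COLOR_RGB2BGR))
E
python3 - <<'E'
from h import *
np.set_printoptions(precision=4,suppress=True)
for n in ("top","side"):
    c=cap(n); save(c,n+".png")
    for l in ("lane","paddle_top","jar_center","bottle","carton","bowl"):
        for m in masks_of(l,c)[:2]:
            P=cloud(c,m["region"]); 
            if len(P)==0: print(n,l,m["p"],"none");continue
            print(n,l,round(m["p"],2),m["xy"],len(P),np.percentile(P,[2,50,98],axis=0).round(3).tolist())
s=sense();print(s)
E
```

```text
top lane 0.86 [269.4, 220.6] 8110 [[0.532, -0.094, 0.02], [0.597, 0.059, 0.03], [0.659, 0.212, 0.131]]
top lane 0.72 [312.9, 226.4] 863 [[0.545, -0.054, 0.046], [0.578, -0.032, 0.063], [0.607, -0.0, 0.135]]
top paddle_top 0.64 [313.1, 217.8] 873 [[0.545, -0.055, 0.042], [0.578, -0.032, 0.063], [0.607, -0.0, 0.135]]
top jar_center 0.84 [311.9, 287.1] 783 [[0.431, -0.048, 0.062], [0.458, -0.022, 0.108], [0.484, 0.004, 0.112]]
top carton 0.84 [205.9, 123.7] 1939 [[0.75, 0.142, 0.008], [0.765, 0.169, 0.146], [0.81, 0.202, 0.159]]
top bowl 0.75 [317.6, 144.6] 2124 [[0.694, -0.092, 0.001], [0.75, -0.045, 0.02], [0.79, 0.005, 0.05]]
side lane 0.74 [282.3, 261.9] 12098 [[0.53, -0.078, 0.007], [0.594, 0.08, 0.032], [0.661, 0.221, 0.127]]
side lane 0.64 [250.3, 181.2] 1997 [[0.692, -0.092, 0.003], [0.753, -0.058, 0.028], [0.791, 0.009, 0.05]]
side paddle_top 0.97 [325.3, 208.5] 2073 [[0.545, -0.05, 0.035], [0.575, -0.039, 0.075], [0.607, 0.004, 0.134]]
side jar_center 0.79 [389.1, 245.4] 2065 [[0.429, -0.043, 0.009], [0.453, -0.004, 0.084], [0.481, 0.006, 0.111]]
side jar_center 0.66 [310.9, 3
[... 386 characters left out ...]
9, 0.205, 0.159]]
side bowl 0.72 [250.1, 181.1] 2010 [[0.692, -0.094, 0.003], [0.754, -0.059, 0.028], [0.792, 0.009, 0.05]]
{'time_s': 0.7, 'joints': array([ 78.1263,  22.0406,   0.4545,  -0.0008, -68.4119, -14.8149]), 'joint_velocities': array([-0.0767,  0.0343,  0.0453, -0.0065, -0.0321,  0.0342]), 'effort': array([  0.0005, -39.033 ,  18.7586,   4.2236,   0.0156,  -0.    ]), 'tcp_pos': array([0.2807, 0.5584, 0.202 ]), 'ee_rot': array([[ 0.8935, -0.4491, -0.    ],
       [-0.4491, -0.8935,  0.    ],
       [-0.    , -0.    , -1.    ]]), 'wrist_force': array([-0.5542, -0.7654, -0.4271]), 'moment': array([-0.0517,  0.0086,  0.0074]), 'gripper_force': 0.0, 'gripper_width': 1.0030045610024116}
```

Run:
```python
from h import *
np.set_printoptions(precision=4,suppress=True)
for n in ("top","side"):
    c=cap(n)
    m=masks_of("lane",c)[0]["region"]; P=cloud(c,m)
    g=P[(P[:,2]>.05)&(P[:,2]<.06)]
    for nm,Q in (("guard",g),("low",P[(P[:,2]<.06)])):
        r=cv2.minAreaRect(Q[:,:2].astype(np.float32)*1000); print(n,nm,len(Q),r)
    p=cloud(c,masks_of("paddle_top",c)[0]["region"]); t=p[p[:,2]>.126]
    if len(t)>5:
        print(n,"ptop",len(t),t.mean(0),cv2.minAreaRect(t[:,:2].astype(np.float32)*1000))
    j=cloud(c,masks_of("jar_center",c)[0]["region"]); j=j[j[:,2]>.104]; print("jar",len(j),j.mean(0),cv2.minEnclosingCircle(j[:,:2].astype(np.float32)*1000))
```

```text
top guard 1782 ((597.3453369140625, 58.869537353515625), (319.53436279296875, 96.72834014892578), 79.49034881591797)
top low 7523 ((604.1397094726562, 63.71992492675781), (342.3141174316406, 110.85604095458984), 79.5289077758789)
top ptop 186 [ 0.5767 -0.0485  0.1322] ((576.36572265625, -48.79580307006836), (9.893038749694824, 64.23566436767578), 79.38050842285156)Traceback (most recent call last):
  File "<stdin>", line 12, in <module>
IndexError: list index out of range
```

View pics/top.png

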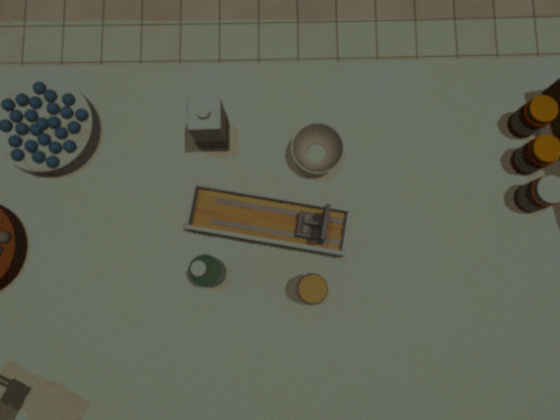

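View pics/side.png

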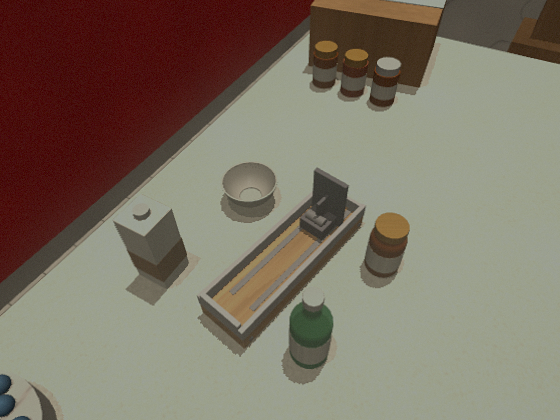

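The top and side views agree. The lane's +y points at 79.5° and the paddle is at its right, front end at about (0.577, -0.049). The jar is at (0.458, -0.022) and the bottle is at the left.

>>> {"name": "drive_tool", "arguments": {"rows": [[100,16,-33,0,0,0,0.016],[100,16,-33,0,0,0,0.016],[100,16,-33,0,0,0,0.016],[100,16,-33,0,0,0,0.016],[100,16,-33,0,0,0,0.016]]}}

```text
time_s: 1.32
tcp_pos: [0.3611, 0.3919, 0.2021]
ee_rot: [[0.927, -0.375, 0.0], [-0.375, -0.927, 0.0], [0.0, -0.0, -1.0]]
wrist_force: [0.8, 0.6, 0.2]
gripper_width: 0.998
gripper_force: 0.0
```

>>> {"name": "drive_tool", "arguments": {"rows": [[100,16,-33,0,0,0,0.016],[100,16,-33,0,0,0,0.016],[100,16,-33,0,0,0,0.016],[100,16,-33,0,0,0,0.016],[100,16,-33,0,0,0,0.016]]}}

```text
time_s: 1.73
tcp_pos: [0.4411, 0.2268, 0.2024]
ee_rot: [[0.954, -0.3, 0.001], [-0.3, -0.954, 0.001], [0.0, -0.001, -1.0]]
wrist_force: [0.7, 0.2, -0.2]
gripper_width: 0.999
gripper_force: 0.0
```

>>> {"name": "drive_tool", "arguments": {"rows": [[100,16,-33,0,0,0,0.016],[100,16,-33,0,0,0,0.016],[100,16,-33,0,0,0,0.016],[100,16,-33,0,0,0,0.016],[100,16,-33,0,0,0,0.016]]}}

```text
time_s: 2.15
tcp_pos: [0.5212, 0.0617, 0.2023]
ee_rot: [[0.975, -0.223, 0.001], [-0.223, -0.975, 0.0], [0.001, -0.0, -1.0]]
wrist_force: [0.9, 1.4, -0.1]
gripper_width: 1.0
gripper_force: 0.0
```

>>> {"name": "drive_tool", "arguments": {"rows": [[100,16,-33,0,0,0,0.016],[100,16,-33,0,0,0,0.016],[100,8,-33,0,0,0,0.011],[100,0,-13,0,0,0,0],[100,0,0,0,0,0,0]]}}

```text
time_s: 2.57
tcp_pos: [0.5605, -0.0512, 0.2015]
ee_rot: [[0.983, -0.186, -0.001], [-0.186, -0.983, -0.0], [-0.001, 0.0, -1.0]]
wrist_force: [-0.8, 0.4, 0.1]
gripper_width: 0.993
gripper_force: 0.0
```

Run:
```python
from h import *
np.set_printoptions(precision=4,suppress=True)
s=sense();R=s["ee_rot"];print(s["time_s"],s["tcp_pos"],np.degrees(np.arctan2(R[1,1],R[0,1])),s["joints"],R[:,2])
c=cap("wrist");save(c,"w1.png")
for l in ("paddle_top","jar_center"):
  for m in masks_of(l,c)[:1]:
    P=cloud(c,m["region"]);z=P[:,2].max();t=P[P[:,2]>np.percentile(P[:,2],99)-.008]
    print(l,m["p"],len(t),t.mean(0),cv2.minAreaRect(t[:,:2].astype(np.float32)*1000))
```

```text
2.5667 [ 0.5605 -0.0512  0.2015] -100.725677535899 [ 11.2794  16.0476  -8.4502   0.0064 -65.5606  67.9922] [-0.001  -0.0003 -1.    ]
paddle_top 0.64 1043 [ 0.581  -0.0491  0.1336] ((579.0098266601562, -48.42026138305664), (9.6921968460083, 65.64381408691406), 79.2457275390625)
jar_center 0.9 655 [ 0.4703 -0.0262  0.1085] ((459.2037048339844, -27.63210678100586), (52.5872688293457, 44.326805114746094), 4.421034336090088)
```

>>> {"name": "drive_tool", "arguments": {"rows": [[100,9,1,0,0,0,0],[100,8,1,-20,0,0,0],[100,0,0,-30,0,0,0],[100,0,0,-30,0,0,0],[100,0,0,0,0,0,0]]}}

```text
time_s: 3.13
tcp_pos: [0.5737, -0.0453, 0.116]
ee_rot: [[0.983, -0.181, -0.012], [-0.181, -0.983, -0.0], [-0.012, 0.002, -1.0]]
wrist_force: [-1.1, 0.5, -1.7]
gripper_width: 0.997
gripper_force: 0.0
```

>>> {"name": "drive_tool", "arguments": {"rows": [[0,0,0,0,0,0,0],[0,0,0,0,0,0,0],[0,0,0,0,0,0,0],[0,0,0,0,0,0,0],[0,0,0,0,0,0,0]]}}

```text
time_s: 3.55
tcp_pos: [0.5785, -0.0464, 0.1236]
ee_rot: [[0.983, -0.182, 0.003], [-0.182, -0.983, 0.0], [0.003, -0.001, -1.0]]
wrist_force: [0.2, -0.7, 0.4]
gripper_width: 0.704
gripper_force: 0.0
```

>>> {"name": "drive_tool", "arguments": {"rows": [[0,0,0,0,0,0,0],[0,0,0,0,0,0,0],[0,0,0,0,0,0,0],[0,0,0,0,0,0,0]]}}

```text
time_s: 3.88
tcp_pos: [0.5777, -0.0467, 0.1221]
ee_rot: [[0.983, -0.182, 0.0], [-0.182, -0.983, -0.0], [0.0, 0.0, -1.0]]
wrist_force: [-0.1, -0.3, 0.5]
gripper_width: 0.402
gripper_force: 0.0
```

>>> {"name": "drive_tool", "arguments": {"rows": [[0,0,-2,0,0,0,0],[0,0,0,0,0,0,0],[0,0,0,0,0,0,0],[0,0,0,0,0,0,0],[0,0,0,0,0,0,0]]}}

```text
time_s: 4.3
tcp_pos: [0.5777, -0.0486, 0.1219]
ee_rot: [[0.983, -0.182, -0.0], [-0.182, -0.983, -0.0], [-0.0, 0.0, -1.0]]
wrist_force: [0.1, 0.2, -0.0]
gripper_width: 0.044
gripper_force: 0.0
```

>>> {"name": "drive_tool", "arguments": {"rows": [[0,0,0,0,0,0,0],[0,0,0,0,0,0,0],[0,0,0,0,0,0,0]]}}

```text
time_s: 4.55
tcp_pos: [0.5777, -0.0486, 0.1219]
ee_rot: [[0.983, -0.182, -0.0], [-0.182, -0.983, 0.0], [-0.0, -0.0, -1.0]]
wrist_force: [-0.6, -0.7, 0.0]
gripper_width: 0.006
gripper_force: 0.0
```

Run:
```python
from h import *
np.set_printoptions(precision=4,suppress=True)
c=cap("side");w=cap("wrist")
a=cv2.resize(c["frame"][120:280,220:420],(500,400));b=cv2.resize(w["frame"],(300,225))
im=np.zeros((400,800,3),np.uint8);im[:,:500]=a;im[:225,500:]=b
save({"frame":im},"g1.png")
p=cloud(c,masks_of("paddle_top",c)[0]["region"]);print(np.percentile(p,[2,50,98],axis=0)); t=p[p[:,2]>.12];print(len(t),t.mean(0)if len(t) else 0)
```

```text
[[ 0.5453 -0.0493  0.0335]
 [ 0.5737 -0.0384  0.0694]
 [ 0.6081  0.0036  0.1339]]
241 [ 0.5654 -0.0423  0.1301]
```

View pics/g1.png

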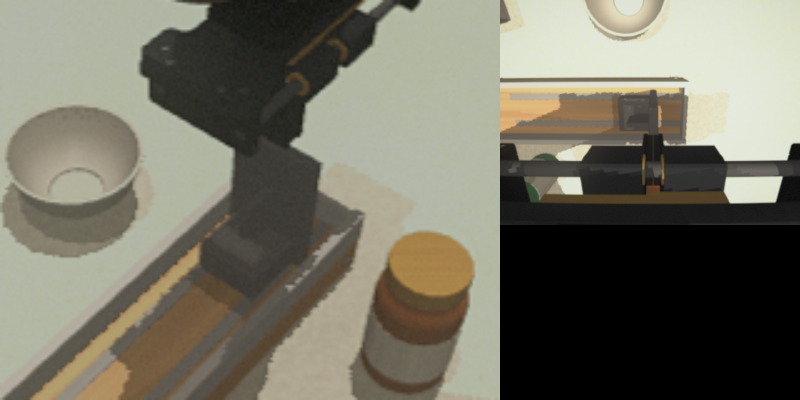

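Run:
```python
from h import *
np.set_printoptions(precision=4,suppress=True)
c=cap("side");w=cap("wrist");s=w["state"]
K=lambda c:np.array([[c["fx"],0,c["cx"]],[0,c["fy"],c["cy"]],[0,0,1.]])
def pr(c,X):
    X=np.atleast_2d(X).astype(float)
    if "R" in c: R=np.array(c["R"]);t=np.array(c["t"])
    else:
        T=np.eye(4);T[:3,:3]=s["ee_rot"];T[:3,3]=s["tcp_pos"];M=np.linalg.inv(T@c["T_tool_cam"]);R=M[:3,:3];t=M[:3,3]
    return cv2.projectPoints(X,cv2.Rodrigues(R)[0],t,K(c),np.array(c["distortion"]))[0][:,0]
t=s["tcp_pos"];pts=np.array([t,t+[0,0,-.019],t+[0,0,.05],t+[0,0,.08]])
print(w["T_tool_cam"],-np.array(c["R"]).T@c["t"]);
ims=[]
for cc in (c,w):
    f=cc["frame"].copy()
    for i,q in enumerate(pr(cc,pts)): print(q);cv2.circle(f,tuple(int(v) for v in q.round()),2,[(255,0,0),(0,255,0),(0,0,255),(255,0,255)][i],-1)
    ims.append(f)
a=cv2.resize(ims[0][120:280,240:400],(400,400));b=cv2.resize(ims[1][100:420,200:520],(400,400))
save({"frame":cv2.convertScaleAbs(np.hstack([a,b]),alpha=1.6)},"g2.png")
P=cloud(w,w["z_map"]>0);d=P[np.linalg.norm((P-t)[:,:2],axis=1)<.05];d=d[d[:,2]>.1]
print(len(d),np.percentile(d,[1,50,99],axis=0))
```

```text
[[ 0.0007 -0.9533 -0.3021  0.0837]
 [ 1.      0.0007  0.0004 -0.0004]
 [-0.0002 -0.3021  0.9533 -0.1826]
 [ 0.      0.      0.      1.    ]] [0.3898 0.421  0.6351]
[329.8156 181.665 ]
[328.973  189.4772]
[332.2147 159.4849]
[333.7968 144.911 ]
[285.8881 252.166 ]
[285.8455 239.7023]
[286.048  299.0561]
[286.2019 344.2879]
48379 [[ 0.5797 -0.0932  0.1331]
 [ 0.6057 -0.0519  0.2365]
 [ 0.6202 -0.0123  0.2547]]
```

View pics/g2.png

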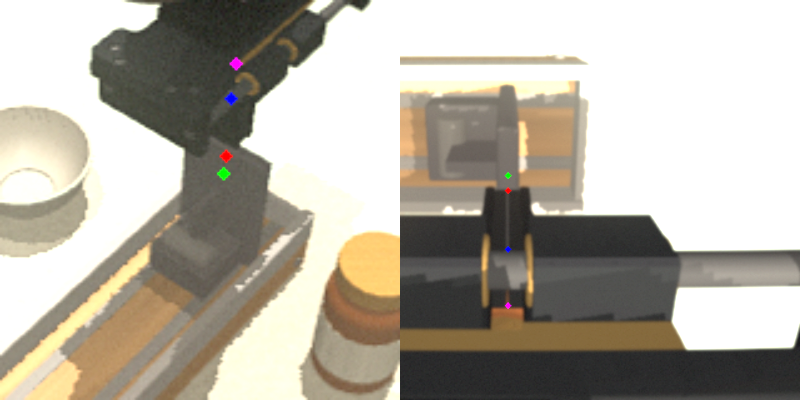

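Run:
```python
from h import *
np.set_printoptions(precision=4,suppress=True)
for n in("side","wrist"):
    c=cap(n);t=c["state"]["tcp_pos"]
    f=np.zeros((420,560),bool)
    P=cloud(c,c["z_map"]>0); k=(np.abs(P[:,0]-t[0])<.05)&(np.abs(P[:,1]-t[1])<.04)&(P[:,2]>.11)
    P=P[k]
    for a in np.arange(.11,.26,.006):
        q=P[(P[:,2]>=a)&(P[:,2]<a+.006)]
        if len(q)>3: print(n,a.round(3),len(q),np.percentile(q[:,:2],[3,97],axis=0).round(3).tolist())
```

```text
side 0.11 72 [[0.545, -0.046], [0.594, -0.038]]
side 0.116 66 [[0.545, -0.046], [0.59, -0.038]]
side 0.122 67 [[0.545, -0.046], [0.587, -0.038]]
side 0.128 122 [[0.546, -0.05], [0.589, -0.038]]
side 0.134 20 [[0.546, -0.048], [0.589, -0.042]]
side 0.14 29 [[0.565, -0.053], [0.586, -0.037]]
side 0.146 43 [[0.565, -0.053], [0.586, -0.037]]
side 0.152 42 [[0.565, -0.053], [0.584, -0.037]]
side 0.158 38 [[0.565, -0.053], [0.581, -0.037]]
side 0.164 31 [[0.565, -0.055], [0.576, -0.036]]
side 0.17 28 [[0.565, -0.053], [0.575, -0.035]]
side 0.176 13 [[0.567, -0.049], [0.572, -0.034]]
side 0.182 10 [[0.567, -0.042], [0.576, -0.033]]
side 0.206 4 [[0.568, -0.018], [0.571, -0.016]]
side 0.212 30 [[0.535, -0.067], [0.571, -0.009]]
side 0.218 94 [[0.533, -0.07], [0.57, -0.009]]
side 0.224 135 [[0.533, -0.087], [0.566, -0.009]]
side 0.23 324 [[0.534, -0.074], [0.559, -0.009]]
side 0.236 139 [[0.539, -0.084], [0.56, -0.011]]
side 0.242 56 [[0.543, -0.085], [0.558, -0.012]]
side 0.248 130 [[0.544, -0.084], [0.558, -0.012]]
side 0.254 110 [[0.545, -0.087], [0.559, -0.011]]
side 0.26 150 [[0.55, -0.0
[... 573 characters left out ...]
0.176 220 [[0.586, -0.057], [0.59, -0.044]]
wrist 0.182 203 [[0.586, -0.056], [0.59, -0.045]]
wrist 0.188 399 [[0.568, -0.052], [0.576, -0.042]]
wrist 0.194 27 [[0.575, -0.054], [0.581, -0.043]]
wrist 0.2 41 [[0.57, -0.055], [0.586, -0.042]]
wrist 0.206 51 [[0.577, -0.054], [0.586, -0.043]]
wrist 0.212 265 [[0.583, -0.085], [0.62, -0.024]]
wrist 0.218 2195 [[0.609, -0.086], [0.621, -0.025]]
wrist 0.224 4529 [[0.605, -0.085], [0.62, -0.01]]
wrist 0.23 9927 [[0.599, -0.085], [0.62, -0.022]]
wrist 0.236 10628 [[0.596, -0.084], [0.617, -0.015]]
wrist 0.242 5412 [[0.596, -0.085], [0.61, -0.011]]
wrist 0.248 9950 [[0.597, -0.086], [0.611, -0.011]]
wrist 0.254 1772 [[0.596, -0.087], [0.611, -0.01]]
```

The depth shows the real fingertips at z≈0.137, about 34 mm higher than the reported TCP implies. The side offsets are fine. I'll allow for this: open, go 32 mm lower, and close again.

>>> {"name": "drive_tool", "arguments": {"rows": [[45,0,0,0,0,0,0],[45,0,0,0,0,0,0],[45,0,0,0,0,0,0],[45,0,0,0,0,0,0],[45,0,0,0,0,0,0]]}}

```text
time_s: 5.32
tcp_pos: [0.5777, -0.0486, 0.122]
ee_rot: [[0.983, -0.182, -0.0], [-0.182, -0.983, 0.0], [-0.0, -0.0, -1.0]]
wrist_force: [0.4, 0.4, 0.0]
gripper_width: 0.301
gripper_force: 0.0
```

>>> {"name": "drive_tool", "arguments": {"rows": [[45,0,0,0,0,0,0],[45,0,0,-8,0,0,0],[45,0,0,-12,0,0,0],[45,0,0,-12,0,0,0],[45,0,0,0,0,0,0]]}}

```text
time_s: 5.73
tcp_pos: [0.5755, -0.0487, 0.0869]
ee_rot: [[0.983, -0.183, -0.006], [-0.183, -0.983, -0.0], [-0.006, 0.001, -1.0]]
wrist_force: [-0.7, 0.2, 0.3]
gripper_width: 0.447
gripper_force: 0.0
```

>>> {"name": "drive_tool", "arguments": {"rows": [[0,0,0,0,0,0,0],[0,0,0,0,0,0,0],[0,0,0,0,0,0,0],[0,0,0,0,0,0,0],[0,0,0,0,0,0,0]]}}

```text
time_s: 6.15
tcp_pos: [0.578, -0.0486, 0.0905]
ee_rot: [[0.983, -0.182, 0.001], [-0.182, -0.983, 0.0], [0.001, -0.0, -1.0]]
wrist_force: [0.2, -0.5, -0.3]
gripper_width: 0.159
gripper_force: 0.0
```

>>> {"name": "drive_tool", "arguments": {"rows": [[0,0,0,0,0,0,0],[0,0,0,0,0,0,0]]}}

```text
time_s: 6.32
tcp_pos: [0.5779, -0.0488, 0.0904]
ee_rot: [[0.983, -0.182, 0.001], [-0.182, -0.983, -0.0], [0.001, 0.0, -1.0]]
wrist_force: [0.2, -1.6, 1.2]
gripper_width: 0.109
gripper_force: 30.0
```

>>> {"name": "drive_tool", "arguments": {"rows": [[0,1.8,9.8,0,0,0,0],[0,2.8,14.7,0,0,0,0],[0,2.8,14.7,0,0,0,0],[0,2.8,14.7,0,0,0,0],[0,1.8,9.8,0,0,0,0]]}}

```text
time_s: 6.73
tcp_pos: [0.5899, 0.0163, 0.0904]
ee_rot: [[0.984, -0.181, -0.0], [-0.181, -0.984, -0.001], [0.0, 0.001, -1.0]]
wrist_force: [-0.3, -3.5, 4.1]
gripper_width: 0.109
gripper_force: 30.0
```

>>> {"name": "drive_tool", "arguments": {"rows": [[0,1.1,5.9,0,0,0,0],[0,0,0,0,0,0,0],[0,0,0,0,0,0,0]]}}

```text
time_s: 6.98
tcp_pos: [0.591, 0.0217, 0.0904]
ee_rot: [[0.984, -0.181, 0.0], [-0.181, -0.984, -0.0], [0.0, 0.0, -1.0]]
wrist_force: [-1.2, -3.9, 5.0]
gripper_width: 0.113
gripper_force: 30.0
```

>>> {"name": "drive_tool", "arguments": {"rows": [[0,0.4,2,0,0,0,0]]}}

```text
time_s: 7.07
tcp_pos: [0.5912, 0.023, 0.0904]
ee_rot: [[0.983, -0.181, 0.0], [-0.181, -0.983, -0.0], [0.0, 0.0, -1.0]]
wrist_force: [-1.4, -3.7, 5.9]
gripper_width: 0.11
gripper_force: 30.0
```

>>> {"name": "drive_tool", "arguments": {"rows": [[0,0.4,2,0,0,0,0]]}}

```text
time_s: 7.15
tcp_pos: [0.5916, 0.025, 0.0904]
ee_rot: [[0.983, -0.182, -0.0], [-0.182, -0.983, -0.0], [0.0, 0.0, -1.0]]
wrist_force: [-2.3, -4.7, 6.1]
gripper_width: 0.11
gripper_force: 30.0
```

>>> {"name": "drive_tool", "arguments": {"rows": [[0,0.4,2,0,0,0,0]]}}

```text
time_s: 7.23
tcp_pos: [0.5919, 0.0269, 0.0904]
ee_rot: [[0.983, -0.182, -0.0], [-0.182, -0.983, -0.0], [-0.0, 0.0, -1.0]]
wrist_force: [-2.3, -4.2, 5.2]
gripper_width: 0.112
gripper_force: 30.0
```

>>> {"name": "drive_tool", "arguments": {"rows": [[0,0.4,2,0,0,0,0]]}}

```text
time_s: 7.32
tcp_pos: [0.5923, 0.0289, 0.0904]
ee_rot: [[0.983, -0.182, -0.0], [-0.182, -0.983, -0.0], [-0.0, 0.001, -1.0]]
wrist_force: [-1.7, -4.6, 5.8]
gripper_width: 0.109
gripper_force: 30.0
```

>>> {"name": "drive_tool", "arguments": {"rows": [[0,0.4,2,0,0,0,0]]}}

```text
time_s: 7.4
tcp_pos: [0.5926, 0.0309, 0.0904]
ee_rot: [[0.983, -0.182, -0.0], [-0.182, -0.983, -0.001], [-0.0, 0.001, -1.0]]
wrist_force: [-1.5, -4.6, 5.6]
gripper_width: 0.113
gripper_force: 30.0
```

>>> {"name": "drive_tool", "arguments": {"rows": [[0,0.4,2,0,0,0,0]]}}

```text
time_s: 7.48
tcp_pos: [0.593, 0.0329, 0.0904]
ee_rot: [[0.983, -0.182, -0.0], [-0.182, -0.983, -0.001], [-0.0, 0.001, -1.0]]
wrist_force: [-2.3, -3.8, 5.8]
gripper_width: 0.113
gripper_force: 30.0
```

>>> {"name": "drive_tool", "arguments": {"rows": [[0,0.4,2,0,0,0,0]]}}

```text
time_s: 7.57
tcp_pos: [0.5934, 0.0349, 0.0904]
ee_rot: [[0.983, -0.182, -0.0], [-0.182, -0.983, -0.001], [-0.0, 0.001, -1.0]]
wrist_force: [-1.9, -4.1, 6.1]
gripper_width: 0.111
gripper_force: 30.0
```

>>> {"name": "drive_tool", "arguments": {"rows": [[0,0.4,2,0,0,0,0]]}}

```text
time_s: 7.65
tcp_pos: [0.5937, 0.0369, 0.0904]
ee_rot: [[0.983, -0.182, -0.0], [-0.182, -0.983, -0.001], [-0.0, 0.001, -1.0]]
wrist_force: [-2.4, -4.7, 6.3]
gripper_width: 0.111
gripper_force: 30.0
```

>>> {"name": "drive_tool", "arguments": {"rows": [[0,0.4,2,0,0,0,0]]}}

```text
time_s: 7.73
tcp_pos: [0.5941, 0.0388, 0.0904]
ee_rot: [[0.983, -0.182, -0.001], [-0.182, -0.983, -0.001], [-0.0, 0.001, -1.0]]
wrist_force: [-2.2, -2.8, 6.1]
gripper_width: 0.112
gripper_force: 30.0
```

>>> {"name": "drive_tool", "arguments": {"rows": [[0,0.4,2,0,0,0,0]]}}

```text
time_s: 7.82
tcp_pos: [0.5945, 0.0408, 0.0904]
ee_rot: [[0.983, -0.182, -0.001], [-0.182, -0.983, -0.001], [-0.0, 0.001, -1.0]]
wrist_force: [-2.1, -3.5, 6.3]
gripper_width: 0.111
gripper_force: 30.0
```

>>> {"name": "drive_tool", "arguments": {"rows": [[0,0.4,2,0,0,0,0]]}}

```text
time_s: 7.9
tcp_pos: [0.5948, 0.0428, 0.0904]
ee_rot: [[0.983, -0.182, -0.001], [-0.182, -0.983, -0.001], [-0.001, 0.001, -1.0]]
wrist_force: [-2.6, -3.1, 5.7]
gripper_width: 0.113
gripper_force: 30.0
```

>>> {"name": "drive_tool", "arguments": {"rows": [[0,0.4,2,0,0,0,0]]}}

```text
time_s: 7.98
tcp_pos: [0.5952, 0.0448, 0.0904]
ee_rot: [[0.983, -0.182, -0.001], [-0.182, -0.983, -0.001], [-0.001, 0.001, -1.0]]
wrist_force: [-1.6, -4.2, 5.4]
gripper_width: 0.115
gripper_force: 30.0
```

>>> {"name": "drive_tool", "arguments": {"rows": [[0,0.4,2,0,0,0,0]]}}

```text
time_s: 8.07
tcp_pos: [0.5956, 0.0468, 0.0904]
ee_rot: [[0.983, -0.182, -0.001], [-0.182, -0.983, -0.001], [-0.001, 0.001, -1.0]]
wrist_force: [-3.1, -4.4, 4.9]
gripper_width: 0.111
gripper_force: 30.0
```

>>> {"name": "drive_tool", "arguments": {"rows": [[0,0.4,2,0,0,0,0]]}}

```text
time_s: 8.15
tcp_pos: [0.596, 0.0488, 0.0904]
ee_rot: [[0.983, -0.182, -0.001], [-0.182, -0.983, -0.001], [-0.001, 0.001, -1.0]]
wrist_force: [-2.0, -4.6, 5.8]
gripper_width: 0.114
gripper_force: 30.0
```

>>> {"name": "drive_tool", "arguments": {"rows": [[0,0.4,2,0,0,0,0]]}}

```text
time_s: 8.23
tcp_pos: [0.5961, 0.0503, 0.0904]
ee_rot: [[0.983, -0.182, -0.002], [-0.182, -0.983, -0.002], [-0.001, 0.002, -1.0]]
wrist_force: [-2.2, -9.8, 5.4]
gripper_width: 0.111
gripper_force: 30.0
```

>>> {"name": "drive_tool", "arguments": {"rows": [[0,0.4,2,0,0,0,0]]}}

```text
time_s: 8.32
tcp_pos: [0.5962, 0.0508, 0.0904]
ee_rot: [[0.983, -0.181, -0.003], [-0.181, -0.983, -0.004], [-0.002, 0.004, -1.0]]
wrist_force: [-1.4, -15.4, 6.6]
gripper_width: 0.11
gripper_force: 30.0
```

>>> {"name": "drive_tool", "arguments": {"rows": [[0,0.4,2,0,0,0,0]]}}

```text
time_s: 8.4
tcp_pos: [0.5965, 0.052, 0.0904]
ee_rot: [[0.983, -0.182, -0.003], [-0.182, -0.983, -0.005], [-0.002, 0.005, -1.0]]
wrist_force: [-2.8, -11.7, 7.1]
gripper_width: 0.111
gripper_force: 30.0
```

>>> {"name": "drive_tool", "arguments": {"rows": [[0,0.4,2,0,0,0,0]]}}

```text
time_s: 8.48
tcp_pos: [0.597, 0.0549, 0.0905]
ee_rot: [[0.983, -0.182, -0.002], [-0.182, -0.983, -0.003], [-0.002, 0.003, -1.0]]
wrist_force: [-2.3, -6.4, 7.2]
gripper_width: 0.113
gripper_force: 30.0
```

>>> {"name": "drive_tool", "arguments": {"rows": [[0,0.4,2,0,0,0,0]]}}

```text
time_s: 8.57
tcp_pos: [0.5976, 0.058, 0.0904]
ee_rot: [[0.983, -0.183, -0.002], [-0.183, -0.983, -0.001], [-0.001, 0.001, -1.0]]
wrist_force: [-4.3, -2.1, 7.2]
gripper_width: 0.109
gripper_force: 30.0
```

>>> {"name": "drive_tool", "arguments": {"rows": [[0,0.4,2,0,0,0,0]]}}

```text
time_s: 8.65
tcp_pos: [0.5983, 0.0613, 0.0905]
ee_rot: [[0.983, -0.182, -0.0], [-0.182, -0.983, 0.001], [-0.001, -0.001, -1.0]]
wrist_force: [-3.6, 2.0, 7.2]
gripper_width: 0.115
gripper_force: 30.0
```

>>> {"name": "drive_tool", "arguments": {"rows": [[0,0,0,0,0,0,0],[0,0,0,0,0,0,0]]}}

```text
time_s: 8.82
tcp_pos: [0.5984, 0.0617, 0.0904]
ee_rot: [[0.983, -0.182, -0.0], [-0.182, -0.983, 0.001], [-0.001, -0.001, -1.0]]
wrist_force: [-3.6, -0.5, 5.6]
gripper_width: 0.109
gripper_force: 30.0
```

Resistance rose at y≈0.050 and fell to about zero at 0.0617, so the pusher is drawn about 112 mm and sits in the catch. Releasing it now.

>>> {"name": "drive_tool", "arguments": {"rows": [[100,0,0,0,0,0,0],[100,0,0,0,0,0,0],[100,0,0,0,0,0,0],[100,0,0,0,0,0,0],[100,0,0,0,0,0,0]]}}

```text
time_s: 9.23
tcp_pos: [0.5987, 0.0613, 0.0895]
ee_rot: [[0.983, -0.182, -0.0], [-0.182, -0.983, 0.0], [-0.0, -0.0, -1.0]]
wrist_force: [-0.5, 0.6, -1.1]
gripper_width: 0.407
gripper_force: 0.0
```

>>> {"name": "drive_tool", "arguments": {"rows": [[100,0,0,10,0,0,0],[100,0,0,30,0,0,0],[100,0,0,30,0,0,0],[100,0,0,20,0,0,0]]}}

```text
time_s: 9.57
tcp_pos: [0.6001, 0.0611, 0.1836]
ee_rot: [[0.983, -0.181, 0.004], [-0.181, -0.983, 0.001], [0.004, -0.001, -1.0]]
wrist_force: [0.3, 1.2, 0.2]
gripper_width: 0.708
gripper_force: 0.0
```

>>> {"name": "drive_tool", "arguments": {"rows": [[100,-20,-30,0,0,0,0],[100,-20,-30,0,0,0,0],[100,0,0,0,0,0,0],[100,0,0,0,0,0,0]]}}

```text
time_s: 9.9
tcp_pos: [0.5583, -0.0001, 0.1813]
ee_rot: [[0.983, -0.184, 0.002], [-0.184, -0.983, 0.0], [0.002, -0.001, -1.0]]
wrist_force: [-0.6, -1.1, 0.9]
gripper_width: 0.97
gripper_force: 0.0
```

Run:
```python
from h import *
np.set_printoptions(precision=4,suppress=True)
print(sense()["tcp_pos"],sense()["time_s"])
for n in ("wrist","top","side"):
  c=cap(n)
  for l in ("paddle_top","jar_center"):
    for m in masks_of(l,c)[:1]:
      P=cloud(c,m["region"])
      if len(P)<20: continue
      t=P[P[:,2]>(.126 if l[0]=="p" else .104)]
      if len(t)<10: print(n,l,"few");continue
      r=cv2.minAreaRect(t[:,:2].astype(np.float32)*1000)
      print(n,l,round(m["p"],2),len(t),t.mean(0),r,np.percentile(t,[1,99],axis=0).tolist())
```

```text
[ 0.5583 -0.0001  0.1813] 9.9
wrist paddle_top 0.91 1510 [0.6007 0.0606 0.1329] ((599.2269287109375, 61.68590545654297), (10.695972442626953, 65.95124816894531), 79.70008850097656) [[0.567743162757841, 0.05182673396473735, 0.1265702076986046], [0.6311441539627911, 0.07041930368714866, 0.13518399175162477]]
wrist jar_center 0.74 2195 [0.6009 0.0593 0.1275] ((599.2340698242188, 61.65473937988281), (10.754775047302246, 65.97616577148438), 79.70008850097656) [[0.5676820352841976, 0.05157370697179621, 0.1046364790524602], [0.6315615316586835, 0.07007074366668549, 0.1350604060217973]]
top jar_center 0.56 648 [ 0.4571 -0.024   0.1087] ((457.2046203613281, -23.300039291381836), (51.40091323852539, 48.90165710449219), 89.3616943359375) [[0.4328342172270353, -0.048616460536694744, 0.10525595373152333], [0.4814847640794992, 0.0006251459972000395, 0.11249860008260204]]
side paddle_top 0.93 298 [0.5957 0.0643 0.132 ] ((597.2969360351562, 62.683319091796875), (10.960447311401367, 65.7612533569336), 79.64579772949219) [[0.5651913726174771, 0.053985720472502684, 0.126464958973026], [0.6282916769671646, 0.07225310426259088, 0.1351166533040945]]
side jar_center 0.59 749 [ 0.4558 -0.0213  0.1093] ((456.2742004394531, -23.239200592041016), (51.77885055541992, 52.601863861083984), 15.644356727600098) [[0.4313936202758254, -0.047612748634509885, 0.1047950716171982], [0.4805598046794291, 0.001846354115442707, 0.11174728736573376]]
```

>>> {"name": "drive_tool", "arguments": {"rows": [[100,-34,-8,0,0,0,0],[100,-34,-8,0,0,0,0],[100,-32,-7,0,0,0,0],[100,0,0,0,0,0,0],[100,0,0,0,0,0,0]]}}

```text
time_s: 10.77
tcp_pos: [0.4578, -0.0222, 0.1805]
ee_rot: [[0.983, -0.181, 0.001], [-0.181, -0.983, 0.0], [0.001, -0.0, -1.0]]
wrist_force: [0.5, -0.6, 0.1]
gripper_width: 1.003
gripper_force: 0.0
```

Run:
```python
from h import *
np.set_printoptions(precision=4,suppress=True)
c=cap("wrist");print(c["state"]["tcp_pos"],c["state"]["time_s"])
for m in masks_of("jar_center",c)[:2]:
  P=cloud(c,m["region"]);t=P[P[:,2]>.104]
  if len(t)<10: continue
  print(m["p"],m["xy"],len(t),t.mean(0),cv2.minEnclosingCircle(t[:,:2].astype(np.float32)*1000),np.percentile(t,[1,99],axis=0).tolist())
save(c,"w3.png")
```

```text
[ 0.4578 -0.0222  0.1805] 10.7667
0.94 [284.5, 199.8] 3365 [ 0.4598 -0.024   0.1097] ((458.44219970703125, -23.819049835205078), 26.529312133789062) [[0.43430837612710665, -0.04809224649449664, 0.10650187736051665], [0.4839054101973334, 0.00044344512163042616, 0.11127931030105453]]
```

View pics/w3.png

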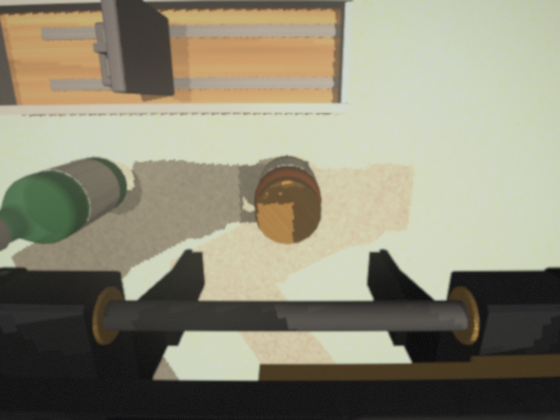

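The wrist view shows the jar lid at (288, 205), between the open fingers. The paddle stays held back at (135, 50). Going down to grasp the jar.

>>> {"name": "drive_tool", "arguments": {"rows": [[100,1,-2,-15,0,0,0],[100,0,0,-28,0,0,0],[100,0,0,-28,0,0,0],[100,0,0,-25,0,0,0],[100,0,0,-20,0,0,0]]}}

```text
time_s: 11.28
tcp_pos: [0.4603, -0.0238, 0.0619]
ee_rot: [[0.983, -0.182, -0.002], [-0.182, -0.983, -0.0], [-0.001, 0.001, -1.0]]
wrist_force: [-0.1, -0.2, -1.6]
gripper_width: 0.997
gripper_force: 0.0
```

>>> {"name": "drive_tool", "arguments": {"rows": [[100,0,0,-12,0,0,0],[100,0,0,-6,0,0,0],[100,0,0,0,0,0,0],[20,0,0,0,0,0,0],[20,0,0,0,0,0,0]]}}

```text
time_s: 11.7
tcp_pos: [0.461, -0.0237, 0.0467]
ee_rot: [[0.983, -0.181, 0.002], [-0.181, -0.983, 0.0], [0.002, -0.001, -1.0]]
wrist_force: [-0.9, 0.3, 0.5]
gripper_width: 0.919
gripper_force: 0.0
```

>>> {"name": "drive_tool", "arguments": {"rows": [[20,0,0,0,0,0,0],[20,0,0,0,0,0,0],[20,0,0,0,0,0,0],[20,0,0,0,0,0,0]]}}

```text
time_s: 12.03
tcp_pos: [0.4601, -0.0241, 0.0466]
ee_rot: [[0.983, -0.181, 0.001], [-0.181, -0.983, -0.0], [0.001, -0.0, -1.0]]
wrist_force: [-1.2, -0.3, 1.8]
gripper_width: 0.677
gripper_force: 30.0
```

>>> {"name": "drive_tool", "arguments": {"rows": [[20,0,0,10,0,0,0],[20,0,0,20,0,0,0],[20,0,0,25,0,0,0],[20,0,0,20,0,0,0],[20,0,0,0,0,0,0]]}}

```text
time_s: 12.45
tcp_pos: [0.4623, -0.0235, 0.1244]
ee_rot: [[0.983, -0.181, 0.008], [-0.181, -0.983, 0.002], [0.008, -0.003, -1.0]]
wrist_force: [1.0, -0.0, -3.1]
gripper_width: 0.676
gripper_force: 30.0
```

>>> {"name": "drive_tool", "arguments": {"rows": [[20,15,-1,0,0,0,0],[20,25,-2,0,0,0,0],[20,30,-3,0,0,0,0],[20,30,-2,0,0,0,0],[20,15,-1,0,0,0,0]]}}

```text
time_s: 12.87
tcp_pos: [0.5771, -0.0331, 0.119]
ee_rot: [[0.983, -0.182, -0.0], [-0.182, -0.983, 0.0], [-0.0, 0.0, -1.0]]
wrist_force: [0.2, 0.4, -2.9]
gripper_width: 0.672
gripper_force: 30.0
```

>>> {"name": "drive_tool", "arguments": {"rows": [[20,7,-1,0,0,0,0],[20,0,0,0,0,0,0],[20,0,0,0,0,0,0]]}}

```text
time_s: 13.12
tcp_pos: [0.5799, -0.0341, 0.1193]
ee_rot: [[0.983, -0.182, -0.004], [-0.182, -0.983, 0.0], [-0.004, 0.001, -1.0]]
wrist_force: [-0.2, 0.4, -4.2]
gripper_width: 0.675
gripper_force: 30.0
```

Run:
```python
from h import *
np.set_printoptions(precision=4,suppress=True)
c=cap("side");w=cap("wrist");print(w["state"]["tcp_pos"])
a=cv2.resize(c["frame"][110:310,200:400],(400,400));b=cv2.resize(w["frame"],(400,300))
im=np.zeros((400,800,3),np.uint8);im[:,:400]=a;im[:300,400:]=b
save({"frame":cv2.convertScaleAbs(im,alpha=1.5)},"c1.png")
for m in masks_of("jar_center",c)[:1]:
  P=cloud(c,m["region"]);print(m["p"],np.percentile(P,[2,50,98],axis=0))
for m in masks_of("paddle_top",c)[:1]:
  P=cloud(c,m["region"]);print(m["p"],np.percentile(P,[2,50,98],axis=0))
```

```text
[ 0.5798 -0.0341  0.1198]
0.84 [[ 0.547  -0.0461  0.0769]
 [ 0.5604 -0.0115  0.1287]
 [ 0.5949 -0.0028  0.1828]]
0.66 [[ 0.6918 -0.0919  0.003 ]
 [ 0.7535 -0.0585  0.0282]
 [ 0.7912  0.0092  0.0497]]
```

View pics/c1.png

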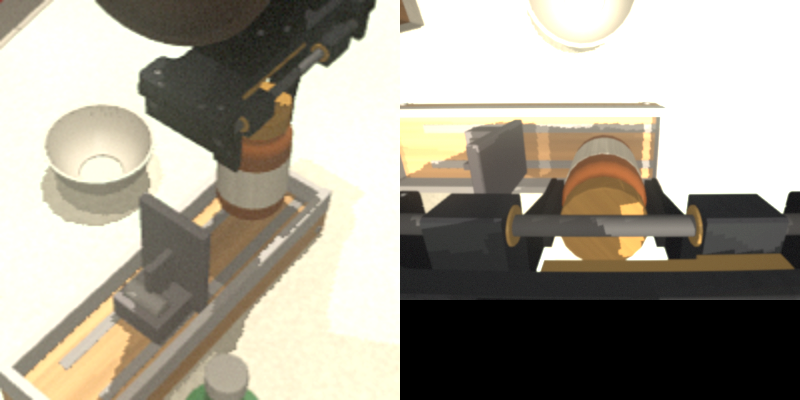

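The side view shows the jar held upright over the front of the lane at about (255, 180), with the paddle held back behind it. Lowering it now.

>>> {"name": "drive_tool", "arguments": {"rows": [[20,1,0,0,0,0,0],[20,0,0,-10,0,0,0],[20,0,0,-12,0,0,0],[20,0,0,-10,0,0,0],[20,0,0,-5,0,0,0]]}}

```text
time_s: 13.73
tcp_pos: [0.5813, -0.0341, 0.0819]
ee_rot: [[0.983, -0.182, -0.003], [-0.182, -0.983, -0.0], [-0.003, 0.001, -1.0]]
wrist_force: [-0.4, 0.6, -4.0]
gripper_width: 0.677
gripper_force: 30.0
```

>>> {"name": "drive_tool", "arguments": {"rows": [[20,0,0,0,0,0,0],[20,0,0,0,0,0,0],[20,0,0,0,0,0,0]]}}

```text
time_s: 13.98
tcp_pos: [0.5833, -0.0339, 0.0844]
ee_rot: [[0.983, -0.182, 0.001], [-0.182, -0.983, -0.0], [0.001, -0.0, -1.0]]
wrist_force: [0.4, -0.8, -4.1]
gripper_width: 0.677
gripper_force: 30.0
```

>>> {"name": "drive_tool", "arguments": {"rows": [[20,0,0,-2,0,0,0],[20,0,0,0,0,0,0]]}}

```text
time_s: 14.15
tcp_pos: [0.5829, -0.034, 0.0822]
ee_rot: [[0.983, -0.182, 0.001], [-0.182, -0.983, 0.0], [0.001, -0.0, -1.0]]
wrist_force: [0.4, 0.1, -3.4]
gripper_width: 0.677
gripper_force: 30.0
```

>>> {"name": "drive_tool", "arguments": {"rows": [[20,0,0,-2,0,0,0],[20,0,0,0,0,0,0]]}}

```text
time_s: 14.32
tcp_pos: [0.5826, -0.034, 0.0798]
ee_rot: [[0.983, -0.182, -0.0], [-0.182, -0.983, 0.0], [-0.0, -0.0, -1.0]]
wrist_force: [-1.0, -0.9, -4.4]
gripper_width: 0.675
gripper_force: 30.0
```

>>> {"name": "drive_tool", "arguments": {"rows": [[20,0,0,-2,0,0,0],[20,0,0,0,0,0,0]]}}

```text
time_s: 14.48
tcp_pos: [0.5825, -0.034, 0.0776]
ee_rot: [[0.983, -0.182, -0.001], [-0.182, -0.983, -0.0], [-0.001, 0.0, -1.0]]
wrist_force: [0.4, 0.2, -3.5]
gripper_width: 0.675
gripper_force: 30.0
```

>>> {"name": "drive_tool", "arguments": {"rows": [[20,0,0,-1,0,0,0],[20,0,0,0,0,0,0]]}}

```text
time_s: 14.65
tcp_pos: [0.5827, -0.034, 0.0768]
ee_rot: [[0.983, -0.182, -0.0], [-0.182, -0.983, -0.0], [-0.0, 0.0, -1.0]]
wrist_force: [0.7, -0.2, -4.6]
gripper_width: 0.673
gripper_force: 30.0
```

>>> {"name": "drive_tool", "arguments": {"rows": [[20,0,0,-1,0,0,0],[20,0,0,0,0,0,0]]}}

```text
time_s: 14.82
tcp_pos: [0.5831, -0.0341, 0.0767]
ee_rot: [[0.983, -0.181, 0.001], [-0.181, -0.983, -0.0], [0.001, 0.0, -1.0]]
wrist_force: [-2.3, 0.4, 1.6]
gripper_width: 0.675
gripper_force: 30.0
```

>>> {"name": "drive_tool", "arguments": {"rows": [[95,0,0,0,0,0,0],[95,0,0,0,0,0,0],[95,0,0,0,0,0,0],[95,0,0,0,0,0,0],[95,0,0,0,0,0,0]]}}

```text
time_s: 15.23
tcp_pos: [0.583, -0.0339, 0.0761]
ee_rot: [[0.983, -0.182, 0.001], [-0.182, -0.983, 0.0], [0.001, -0.0, -1.0]]
wrist_force: [-1.3, 0.8, -1.2]
gripper_width: 0.92
gripper_force: 0.0
```

>>> {"name": "drive_tool", "arguments": {"rows": [[95,0,0,8,0,0,0],[95,0,0,20,0,0,0],[95,0,0,30,0,0,0],[95,0,0,30,0,0,0],[95,0,0,30,0,0,0]]}}

```text
time_s: 15.65
tcp_pos: [0.5827, -0.0341, 0.1959]
ee_rot: [[0.983, -0.182, 0.0], [-0.182, -0.983, -0.0], [0.0, 0.0, -1.0]]
wrist_force: [-0.1, 0.0, -0.0]
gripper_width: 0.952
gripper_force: 0.0
```

>>> {"name": "drive_tool", "arguments": {"rows": [[95,0,0,20,0,0,0],[95,-35,0,0,0,0,0],[95,-35,0,0,0,0,0],[95,-35,0,0,0,0,0],[95,-35,0,0,0,0,0]]}}

```text
time_s: 16.07
tcp_pos: [0.4413, -0.0342, 0.2144]
ee_rot: [[0.983, -0.182, 0.001], [-0.182, -0.983, 0.0], [0.001, -0.0, -1.0]]
wrist_force: [0.0, 0.6, 1.1]
gripper_width: 0.949
gripper_force: 0.0
```

>>> {"name": "drive_tool", "arguments": {"rows": [[95,0,0,0,0,0,0],[95,0,0,0,0,0,0],[95,0,0,0,0,0,0]]}}

```text
time_s: 16.32
tcp_pos: [0.4436, -0.0339, 0.2151]
ee_rot: [[0.983, -0.181, 0.003], [-0.181, -0.983, 0.0], [0.003, -0.001, -1.0]]
wrist_force: [0.2, -0.4, 0.2]
gripper_width: 0.95
gripper_force: 0.0
```

Run:
```python
from h import *
np.set_printoptions(precision=4,suppress=True)
c=cap("side");w=cap("top");print(w["state"]["tcp_pos"])
a=cv2.resize(c["frame"][110:310,200:400],(400,400));b=cv2.resize(w["frame"][100:300,170:370],(400,400))
save({"frame":cv2.convertScaleAbs(np.hstack([a,b]),alpha=1.5)},"f1.png")
for l in("jar_center","paddle_top"):
 for m in masks_of(l,c)[:1]:
  P=cloud(c,m["region"]);print(l,m["p"],np.percentile(P,[2,50,98],axis=0))
```

```text
[ 0.4439 -0.0338  0.2147]
jar_center 0.58 [[ 0.5501 -0.0523  0.0375]
 [ 0.5724 -0.0134  0.1109]
 [ 0.6024 -0.003   0.1405]]
paddle_top 0.69 [[0.5654 0.0601 0.0377]
 [0.5952 0.0718 0.0743]
 [0.6277 0.1133 0.1341]]
```

View pics/f1.png

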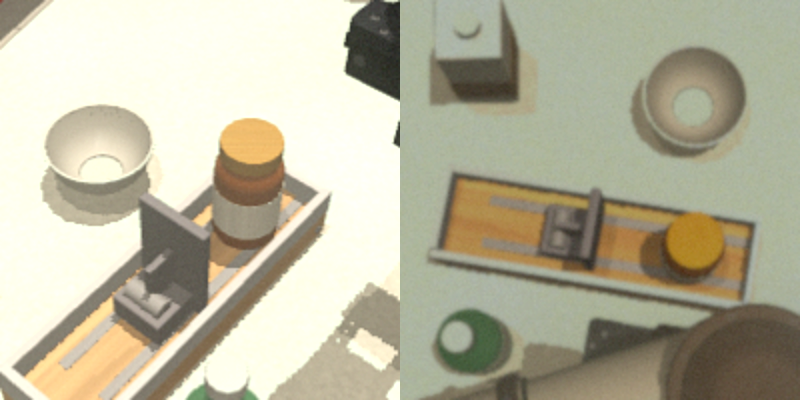

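Both views show the jar upright on the lane floor, lid top at z 0.140. The paddle is still held back, the bystanders are where they were, and the arm is clear.

```bash
python3 -c "
from station import *
print(finish_job())"
```

```text
the job is handed in; nothing more can be done
None
```

The job is handed in: the catch holds the pusher about 112 mm back, the jar stands upright on the lane floor between the front lip and the pusher, and the bottle, carton and bowl were left as they stood.

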